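# Refit the focus collar on its spindle flat

### The job

The microscope's focus drive is on the bench: pinch its upright spindle, find the set-screw flat by feel, and with the fingers on the flat turn the spindle until the flat faces the notched key guide. Then let go, pick up the loose collar, slip it over the spindle with its set screw on the flat side, and push it fully down against the spring ring. Finish while still holding the collar down there, screw facing the notch, as if someone else were about to tighten it; leave the driver rack, jar and phone where they are.

Things in the scene. Friction and masses are not known exactly. Their poses are not given: they have to be found in the camera images.
- drive: focus drive, upright, fixed to the bench. Origin on the bench under the spindle axis, z up, +x towards the key guide. Foot plate 12 mm high (x -55 to 95, y -50 to 50 mm), grey block 70 x 60 mm up to z = 36 mm, dark neck of radius 18 mm up to z = 42 mm.
- axis_point (a point): point on the spindle axis at the spindle's top end, 90 mm above the bench; fixed in the drive, does not turn with the spindle
- key_notch (a point): floor of the open notch (10 mm wide) in the key guide, a grey post 14 x 34 mm whose centre is 72 mm from the spindle axis along drive +x; notch floor 56 mm, post top 66 mm above the bench; fixed
- spindle (a joint): turn of the spindle in rad, positive anticlockwise seen from above; 0 = the flat faces the key guide (drive +x). Turns freely apart from about 0.035 N m of friction and stays where it is left. Starts 0.5 to 1.45 from 0, on the positive side.
- spindle_flat: flat of the 18 mm steel spindle, 4.5 mm from the axis, 15 mm wide, from the spring ring (52 mm above the bench) to the top (90 mm, 2 mm chamfer). Fingers closed square on the flat read 13.5 mm, on the round 18 mm; 0.3 rad off square about 15 mm; a light pinch does not turn it. Origin on the flat 62.5 mm above the bench; x points out of the flat, z up; turns with the spindle.
- spring_ring (a joint): how far the brass spring ring (30 mm diameter, round the spindle) is pushed down, in m: 0 = up (its top 52 mm above the bench), 0.005 = fully down on its stop (top 47 mm). The spring pushes back with 4 N at the top and 9 N at the stop.
- collar: loose aluminium collar, 16-sided, 40 mm across, 26 mm high, 0.11 to 0.22 kg, flat on the bench. Origin: centre of underside, z up. D-shaped through bore, 1 mm clearance on the spindle, 2 mm chamfers; its flat side is toward +x, 5.5 mm from the axis. Dark set screw (8 mm) stands out 5 mm on the +x side, 13 mm up. Grip across its y faces. Fully down, its underside is 47 mm above the bench.
- set_screw (a point): outer end of the set screw head on the collar, 24.5 mm from the collar axis along collar +x
- driver_rack: bystander: grey screwdriver rack 120 x 70 mm, 86 mm high with its drivers; origin under its centre. Leave alone.
- flux_jar: bystander: small amber jar, 48 mm diameter, 45 mm high. Leave alone.
- phone: bystander: phone lying flat, 146 x 70 x 8 mm. Leave alone.
There are look-alikes about, which are no part of the job. Of the things shaped like the collar, the aluminium one is meant.

How it is judged:
By the outcome, as a careful person would: the job done as asked, in the order asked, and still so for the second after the job is handed in, while the arm keeps its last pose, push and grip.
It also fails if it takes over 56 s, if anything falls off the work surface, if the arm or the gripper's body presses on something with over 40 N, if the wrist force passes 120 N, or if a joint passes its speed limit or range.

### The arm

A 7-joint arm with a two-finger parallel gripper is mounted at the origin on the work surface. World frame = base frame: x ahead of the robot, y to its left, z up, the work surface at z = 0. Lengths are in mm, angles in rad, forces in N, time in s.
With the tool pointing down it reaches from about 400 to 875 mm from the base axis. Payload 6.5 kg.
Tool frame: the origin (TCP) lies midway between the tips of the shut fingers; the grasp point (between the pads) lies ctrl.hold_point_z behind it (ctrl.hold_point_z is the distance from the TCP to the grasp point, in mm); z points along the fingers, x is the direction in which the jaws open and shut, and the axes are right-handed (so a half turn about z gives the same grasp; the last joint's range is limited). The gripper opens to 88 mm and grips with 3 to 60 N. Pads are 18 mm wide; open, the fingers measure 123 mm over their backs; the gripper's body (75 mm by 187 mm) begins 45 mm behind the grasp point.
Start: joints at [1.078, 0.536, -0.004, 1.538, 0.003, 1.067, -0.071], TCP at [269.069, -591.686, 238.716] pointing down, gripper open.
Joint ranges: [-2.7, 2.7], [-0.37, 2.16], [-1.27, 1.26], [0.24, 2.4], [-1.31, 4.45], [0.19, 1.91], [-2.76, 2.76]. Speed limits (rad/s): [2.39, 2.39, 3.14, 3.14, 3.14, 3.14, 3.14].

### API

Orientations are given as [roll, pitch, yaw] about the fixed x, y, z axes, in that order (R = Rz(yaw) Ry(pitch) Rx(roll)).
In Python, from rig import ctrl gives the robot as it stands.
- The arm moves only by the tool move_arm, never from a script. Its argument "rows" is a list of rows, each a list of 3 entries, a list of its own where there are three numbers: the opening, from -1 (shut) to 1 (fully open), then the shift along the world's x, y, z in cm, then the turn about the world's z in rad. In form: [[fingers, [tx, ty, tz], roll], ...]. A call has 1 to 8 rows; each row is the pose to reach, as a shift and turn from the pose commanded when the call began; what a row does not reach only later rows make up. A row lasts 1/10 s, in which the tool goes at most 50 mm and 8.59 degrees, less where a joint would pass 70% of its speed; a pose out of reach is approached as far as the arm can. A call with a gripper value outside its range is refused whole. The fingers move at their own pace and stop on an object; "force" is the grip in N (left out, the last holds). Time passes only in rows, so rows that repeat a pose let the fingers close. It gives the time, the measured TCP pose, the force and the opening at its end, in the units of the state.
- ctrl.read_state(): the state, without advancing time (a new reading comes with each control period).
- ctrl.capture(name): name is "scene" or "top" or "wrist"; returns the picture (400x640x3 uint8, red, green, blue); there is no depth.
- ctrl.calibration(name): a dict with "intrinsics" (3x3 intrinsics, pixels), "eye" and "rotation" of the camera in the world. Camera axes: x right, y down, z forward; pixel columns grow to the right and rows downward; lengths in mm; the calibration is good to about 2 mm. A picture is of the moment at which its call begins: read the wrist's pose just before it. calibration takes no time and is no camera call; for the wrist camera it gives the pose at the moment of the call.
- ctrl.hand_in(): hands the job in, once; it reports no verdict.
The state is a dict: "time": time; "joint_positions": joint angles; "joint_velocities": joint speeds; "effort": joint torques, N m; "ee_pos": TCP position; "tool_rot": TCP orientation; "force": force on the tool from outside, world axes, zero at the start; "torque": the same for the moment, N m; "opening": finger opening in mm.
Only numpy, scipy, OpenCV 4.12 (cv2) and the standard library are available. Lean on these libraries where they do the work, as an engineer would, in place of code of your own. Each camera call takes 0.05 s, during which the arm holds its last target. There are 200 camera calls.

## Working session

There is one attempt and no reset: what is moved stays moved. The work goes in short steps, Python scripts to look and compute and a tool call to move; the robot and the scene stay as the last step left them, time stands still between calls to the robot, and variables do not carry over. Pictures are saved under pics/ and viewed, about 8 in all and at most 12, crops included, and the job is handed in when it is done.

Besides the shell and the picture viewer there is one more tool, called after "Request:" as name(argument=value, ...) on one line, values as JSON. move_arm: Moves the arm, as the interface text tells. Its arguments: {"type":"object","properties":{"rows":{"type":"array"},"force":{"type":"number"}},"required":["rows"]}

```bash
mkdir -p pics
cat > h.py <<'E'
import numpy as np, cv2
from rig import ctrl
def snap(cam,name):
    c=ctrl.calibration(cam); im=ctrl.capture(cam); cv2.imwrite(f'pics/{name}.png',im[:,:,::-1]); np.savez(f'pics/{name}.npz',K=c['intrinsics'],e=c['eye'],R=c['rotation']); return im
def ray(name,u,v,z):
    d=np.load(f'pics/{name}.npz'); r=np.array(d['R'])@np.linalg.inv(d['K'])@[u,v,1]; e=d['e']; return e+r*(z-e[2])/r[2]
def proj(name,p):
    d=np.load(f'pics/{name}.npz'); q=d['K']@(d['R'].T@(np.array(p)-d['e'])); return q[:2]/q[2]
E
python3 - <<'E'
from h import *
for c in ('top','scene'):
    snap(c,c); d=np.load(f'pics/{c}.npz'); print(c,d['e'],d['R'].round(3).tolist(),d['K'][0])
s=ctrl.read_state(); print(s, ctrl.hold_point_z)
E
```

```text
top [ 319.61005042  -16.83603351 1368.2157731 ] [-2.965, -0.005, -1.544] [460.28784525   0.         317.0930176 ]
scene [1207.82571623 -346.93200021 1039.04618158] [-2.49, 0.016, 1.093] [495.67334453   0.         324.88636866]
{'time': 0.1, 'joint_positions': array([ 1.07781228,  0.53710416, -0.00445069,  1.53872264,  0.00260881,
        1.06731672, -0.07116761]), 'joint_velocities': array([ 0.00010589, -0.00304776,  0.00020283, -0.00100544,  0.00038572,
        0.00048265, -0.00095004]), 'effort': array([ 1.76081947e-03, -5.72082353e+01,  9.93263349e-01, -2.52235401e+01,
       -5.62125701e-02,  1.34379510e-02,  7.31526302e-05]), 'ee_pos': array([ 268.83554608, -591.20958804,  237.9378238 ]), 'tool_rot': array([ 3.14147686e+00,  1.54073911e-03, -1.14389376e+00]), 'force': array([-0.149542  , -0.32822811, -0.45979785]), 'torque': array([ 0.00064093, -0.01983337,  0.01634965]), 'opening': 88.15587374173053} 18.700000000000003
```

View pics/top.png

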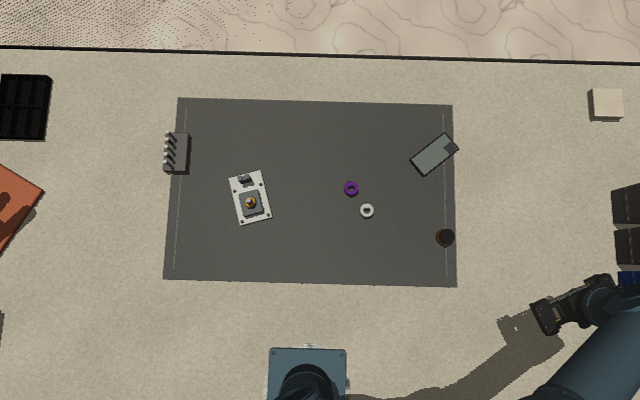

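View pics/scene.png

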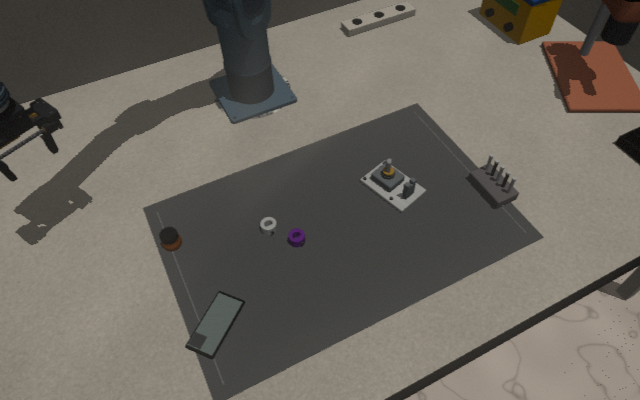

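Top picture: spindle near (251,202), key guide (244,179), aluminium collar (367,211), purple look-alike (351,188), jar (445,238), phone (434,154), rack (178,152). The scene view agrees. The rotation comes as rpy, so I convert it.

```bash
python3 - <<'E'
s=open('h.py').read()
s=s.replace("from rig import ctrl","from rig import ctrl\nfrom scipy.spatial.transform import Rotation as Ro").replace("R=c['rotation'])","R=Ro.from_euler('xyz',c['rotation']).as_matrix())")
open('h.py','w').write(s)
E
python3 - <<'E'
from h import *
for c in('top','scene'):
    d=dict(np.load(f'pics/{c}.npz')); d['R']=Ro.from_euler('xyz',d['R']).as_matrix(); np.savez(f'pics/{c}.npz',**d)
for n,u,v,z in(('spin',251,202,90),('post',244,179,66),('collar',367,211,26),('purple',351,188,26),('jar',445,238,45)): print(n,ray('top',u,v,z).round())
for n,u,v,z in(('spin',389,162,90),('post',408,182,66),('collar',268,224,26)): print(n,ray('scene',u,v,z).round())
a=cv2.imread('pics/top.png')[160:240,220:300]; b=cv2.imread('pics/scene.png')[150:220,350:440]; e=cv2.imread('pics/scene.png')[200:255,240:320]
c=cv2.imread('pics/top.png')[170:230,330:390]
f=lambda x:cv2.resize(x,(390,290),interpolation=cv2.INTER_CUBIC)
cv2.imwrite('pics/crop.png',np.vstack([np.hstack([f(a),f(b)]),np.hstack([f(c),f(e)])]))
E
```

```text
spin [510. 168.  90.]
post [580. 195.  66.]
collar [ 502. -165.   26.]
purple [ 570. -117.   26.]
jar [ 428. -387.   45.]
spin [525. 174.  90.]
post [588. 194.  66.]
collar [ 513. -165.   26.]
```

View pics/crop.png

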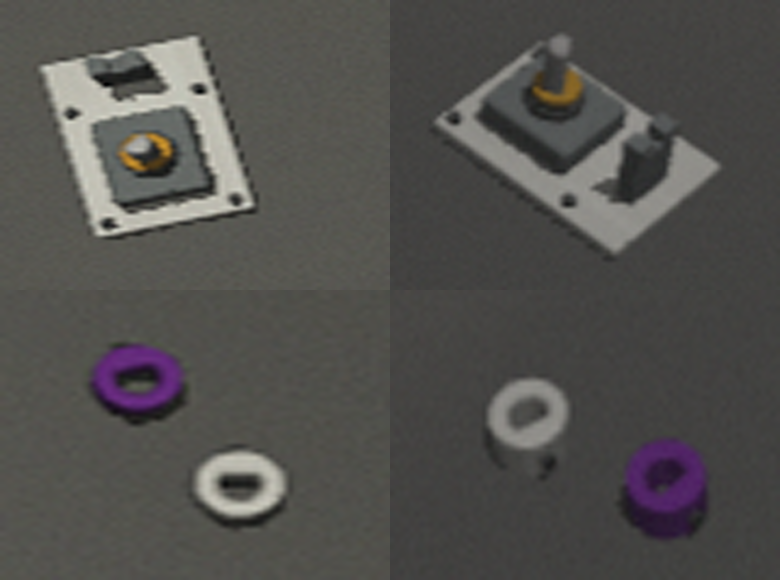

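Crop: the drive with its key post, brass ring and spindle is clear, and the flat seems to face left/up-left in the top view. The aluminium collar's screw points to lower right in the scene view. Next I get the drive yaw from the plate corners, then look with the wrist camera.

Run:
```python
from h import *
P=np.array([ray('top',220+x/4.875,160+y/3.625,12)[:2] for x,y in((40,68),(200,37),(255,208),(98,237))])
print(P.round()); c=P.mean(0); L=(P[0]+P[1]-P[2]-P[3])/2; yaw=np.arctan2(L[1],L[0]); print(c,np.linalg.norm(L),np.linalg.norm(P[0]-P[1]),yaw, 'axis',c-20*np.array([np.cos(yaw),np.sin(yaw)]))
w=ctrl.calibration('wrist'); s=ctrl.read_state(); T=Ro.from_euler('xyz',s['tool_rot'])
print(T.inv().apply(np.array(w['eye'])-s['ee_pos']), (T.inv()*Ro.from_euler('xyz',w['rotation'])).as_matrix().round(2), w['intrinsics'])
# scene: screw of collar
print(ray('scene',240+(545-390)/4.875,200+(465-290)*55/290,13), ray('scene',240+(528-390)/4.875,200+(412-290)*55/290,26))
```

```text
[[591. 251.]
 [620. 154.]
 [478. 114.]
 [451. 208.]]
[534.77374152 181.59730112] 146.70880505084193 101.47360258117529 0.289364564795232 axis [515.6052338  175.89043581]
[-1.14266848e-01 -7.96812770e+01 -1.46369990e+02] [[ 1.   -0.    0.  ]
 [ 0.    0.95  0.31]
 [-0.   -0.31  0.95]] [[303.7108626    0.         321.73185183]
 [  0.         303.7108626  196.40428163]
 [  0.           0.           1.        ]]
[ 533.63721877 -164.86624025   13.        ] [ 510.56132396 -162.81163574   26.        ]
```

Request:
move_arm(rows=[[0.2,[23.6,42.6,-8],1.1],[0.2,[23.6,42.6,-8],1.1],[0.2,[23.6,42.6,-8],1.1],[0.2,[23.6,42.6,-8],1.1],[0.2,[23.6,42.6,-8],1.1],[0.2,[23.6,42.6,-8],1.1],[0.2,[23.6,42.6,-8],1.1],[0.2,[23.6,42.6,-8],1.1]], force=3)

```text
time: 0.9
ee_pos: [460.7, -244.7, 173.5]
tool_rot: [-3.141, 0.0, -0.039]
force: [-0.2, -1.1, -1.5]
opening: 52.7
```

Request:
move_arm(rows=[[0,[4,10,0],1.1],[0,[4,10,0],1.1],[0,[4,10,0],1.1],[0,[4,10,0],1.1],[0,[4,10,0],1.1],[0,[4,10,0],1.1],[0,[4,10,0],1.1]])

```text
time: 1.6
ee_pos: [500.0, -146.4, 173.6]
tool_rot: [-3.141, 0.0, 1.012]
force: [-0.0, 0.4, 0.3]
opening: 44.1
```

Run:
```python
from h import *
im=snap('wrist','w1'); print(ctrl.read_state()['ee_pos'])
u,v=proj('w1',[508,-164,13]); print(u,v)
```

```text
[ 499.92696946 -146.60052659  173.47778311]
311.64101960636134 193.7063076296739
```

View pics/w1.png

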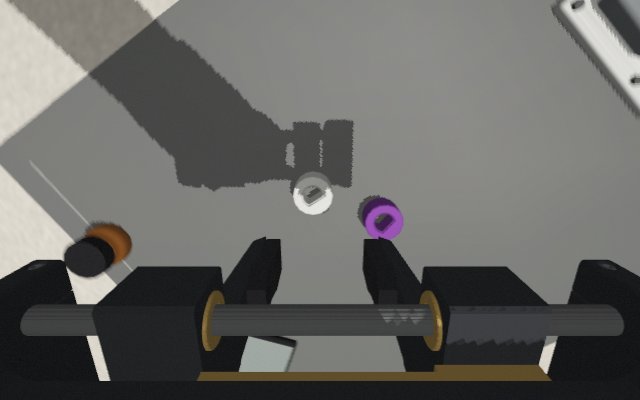

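Request:
move_arm(rows=[[0,[1.5,30.5,-0.5],0.2],[0,[1.5,30.5,-0.5],0.2],[0,[1.5,30.5,-0.5],0.2],[0,[1.5,30.5,-0.5],0.2],[0,[1.5,30.5,-0.5],0.2],[0,[1.5,30.5,-0.5],0.2],[0,[1.5,30.5,-0.5],0.2],[0,[1.5,30.5,-0.5],0.2]])

```text
time: 2.45
ee_pos: [514.8, 160.3, 168.7]
tool_rot: [-3.141, -0.0, 1.208]
force: [0.1, -1.0, 0.4]
opening: 44.2
```

Run:
```python
from h import *
im=snap('wrist','w2'); s=ctrl.read_state(); print(s['ee_pos'],s['tool_rot'],s['joint_velocities'].max())
print(proj('w2',[513,174,90]),proj('w2',[580,195,56]))
```

```text
[515.09787866 157.98712177 168.46162936] [-3.14119015e+00  1.21616416e-03  1.20488591e+00] 0.04067590941253181
[337.24464979 197.18925575] [380.7580595 241.8573659]
```

View pics/w2.png

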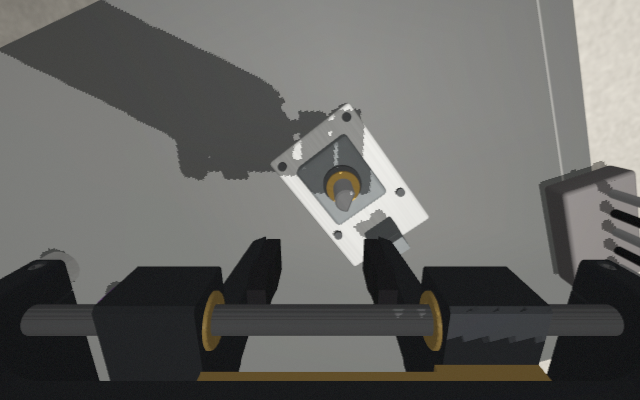

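w1: collar at (312,194), matching the prediction, with its flat bore edge facing upper-left or lower-right; purple at (383,220). w2: spindle top ≈ (344,200), plate corners ≈ (348,103), (271,165), (430,216), (356,266). I enlarge both.

Run:
```python
from h import *
a=cv2.imread('pics/w2.png')[95:275,262:442]; b=cv2.imread('pics/w1.png')[165:225,282:342]; c=cv2.imread('pics/w2.png')[165:225,314:374]
f=lambda x,n:cv2.resize(x,(n,n),interpolation=cv2.INTER_CUBIC)
cv2.imwrite('pics/crop2.png',np.hstack([f(a,540),np.vstack([np.clip(f(b,260)*1.0,0,255),np.zeros((20,260,3)),np.clip(f(c,260)*1.3,0,255)])]))
P=np.array([ray('w2',u,v,12)[:2] for u,v in((355,266),(430,216),(348,103),(271,165))]); print(P.round())
c=P.mean(0);L=(P[0]+P[1]-P[2]-P[3])/2;W=(P[1]+P[2]-P[0]-P[3])/2;print(c,np.linalg.norm(L),np.linalg.norm(W),np.arctan2(L[1],L[0]),np.arctan2(W[1],W[0]))
print('spin top',ray('w2',344,200,90), 'ring', ray('w2',342,183,52))
```

```text
[[622. 160.]
 [593. 254.]
 [453. 211.]
 [482. 118.]]
[537.53039086 185.69279403] 146.65308542196078 98.14616343241133 0.2968597165166126 1.8702070562703756
spin top [517.04486569 178.14662259  90.        ] ring [514.14426543 180.06939152  52.        ][ WARN:0@0.368] global loadsave.cpp:1063 imwrite_ Unsupported depth image for selected encoder is fallbacked to CV_8U.
```

View pics/crop2.png

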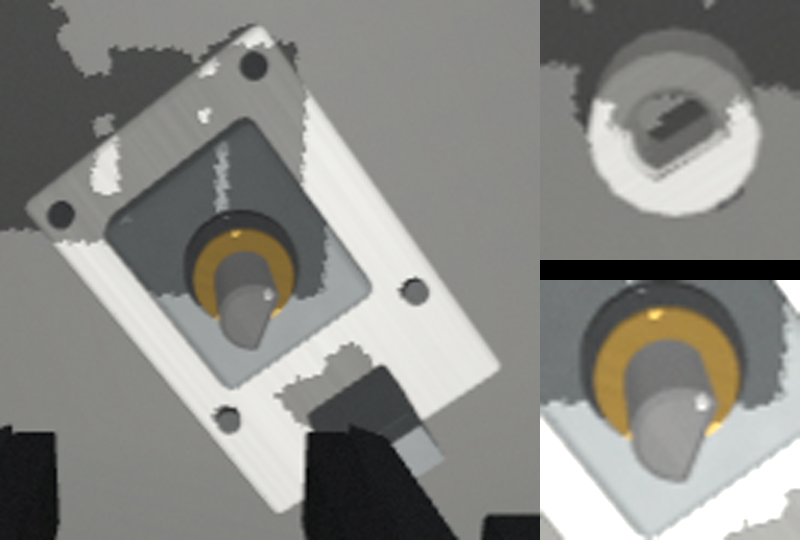

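Run:
```python
from h import *
def ang(n,p,q,z):
    a,b=ray(n,*p,z),ray(n,*q,z); d=(b-a)[:2]; return a.round(1),b.round(1),np.linalg.norm(d),np.arctan2(d[1],d[0])
k=60/260
w=lambda x,y:(314+(x-540)*k,165+(y-280)*k)
c=lambda x,y:(282+(x-540)*k,165+y*k)
print('flat',ang('w2',w(708,395),w(683,480),89)); print('cen',ray('w2',*w(668,432),90))
print('cflat',ang('w1',c(655,182),c(735,130),25)); print('ccen',ray('w1',*c(675,130),26),'screw',ray('w1',*c(737,200),13))
B=lambda x,y:(262+x/3,95+y/3)
print('blk',ang('w2',B(110,225),B(233,388),36),ang('w2',B(247,118),B(370,290),36))
print('plateedges',ang('w2',B(27,207),B(280,513),12),ang('w2',B(258,25),B(500,368),12))
m=np.mean([ray('w2',*B(*p),36) for p in((247,118),(106,225),(371,290),(233,388))],0);print('blkcentre',m)
print('ring',ray('w2',*B(246,280),52))
```

```text
flat (array([513.3, 186.8,  89. ]), array([527. , 177.2,  89. ]), np.float64(16.77630189383514), np.float64(-0.6086005988299545))
cen [516.97648357 177.78836228  90.        ]
cflat (array([ 515.5, -172.1,   25. ]), array([ 514.5, -149.1,   25. ]), np.float64(22.995762065842314), np.float64(1.612298469317285))
ccen [ 506.79037515 -160.90150934   26.        ] screw [ 533.63998531 -160.14362436   13.        ]
blk (array([492.3, 145.8,  36. ]), array([557.9, 163.1,  36. ]), np.float64(67.86172153422369), np.float64(0.25771547346180845)) (array([476.4, 196.9,  36. ]), array([541.5, 215.5,  36. ]), np.float64(67.75788802264107), np.float64(0.27908420850978566))
plateedges (array([481. , 118.2,  12. ]), array([622.2, 160.2,  12. ]), np.float64(147.3617970505911), np.float64(0.2886709600302603)) (array([453.2, 210.6,  12. ]), array([594.6, 252.7,  12. ]), np.float64(147.48585162653137), np.float64(0.28921452627213473))
blkcentre [516.91844136 180.09270395  36.        ]
ring [519.47725224 180.08015055  52.        ]
```

Axis ≈ (517,178.5), drive yaw ≈ 0.29, flat bearing ≈ 0.96 (0.67 from the guide, inside the stated range). Now to pinch there.

Request:
move_arm(rows=[[0,[0.2,2.05,0],-0.24],[0,[0.2,2.05,0],-0.24],[0,[0.2,2.05,-5],-0.24],[0,[0.2,2.05,-11],-0.24],[0,[0.2,2.05,-11],-0.24],[-1,[0.2,2.05,-11],-0.24],[-1,[0.2,2.05,-11],-0.24],[-1,[0.2,2.05,-11],-0.24]], force=3)

```text
time: 3.3
ee_pos: [519.0, 179.3, 61.1]
tool_rot: [3.139, -0.003, 0.965]
force: [0.2, -0.4, -0.1]
opening: 22.5
```

Request:
move_arm(rows=[[-1,[0,0,0],0],[-1,[0,0,0],0],[-1,[0,0,0],0],[-1,[0,0,0],0],[-1,[0,0,0],0]])

```text
time: 3.8
ee_pos: [517.4, 178.1, 59.1]
tool_rot: [3.141, 0.001, 0.965]
force: [-1.4, -3.6, 4.9]
opening: 13.8
```

Reading 13.8, so almost square. Feel either side to confirm the minimum.

Request:
move_arm(rows=[[-0.5,[-0.1,-0.15,0],0],[-0.5,[-0.1,-0.15,0],0.15],[-1,[-0.1,-0.15,0],0.15],[-1,[-0.1,-0.15,0],0.15],[-1,[-0.1,-0.15,0],0.15],[-1,[-0.1,-0.15,0],0.15],[-1,[-0.1,-0.15,0],0.15]])

```text
time: 4.5
ee_pos: [516.6, 178.7, 59.0]
tool_rot: [3.142, -0.002, 1.116]
force: [0.6, 4.3, -2.7]
opening: 14.9
```

Request:
move_arm(rows=[[-0.5,[0,0,0],0],[-0.5,[0,0,0],-0.15],[-0.5,[0,0,0],-0.3],[-1,[0,0,0],-0.3],[-1,[0,0,0],-0.3],[-1,[0,0,0],-0.3],[-1,[0,0,0],-0.3],[-1,[0,0,0],-0.3]])

```text
time: 5.3
ee_pos: [517.2, 177.8, 59.1]
tool_rot: [3.141, -0.002, 0.817]
force: [3.5, 1.7, -1.7]
opening: 13.6
```

Request:
move_arm(rows=[[-0.5,[0,0,0],0],[-0.5,[0.05,0.05,0],-0.15],[-0.5,[0.05,0.05,0],-0.15],[-1,[0.05,0.05,0],-0.15],[-1,[0.05,0.05,0],-0.15],[-1,[0.05,0.05,0],-0.15],[-1,[0.05,0.05,0],-0.15],[-1,[0.05,0.05,0],-0.15]])

```text
time: 6.1
ee_pos: [517.2, 178.5, 58.9]
tool_rot: [-3.141, -0.001, 0.667]
force: [3.1, 2.6, -3.9]
opening: 14.7
```

Request:
move_arm(rows=[[-0.5,[0,0,0],0],[-0.5,[0,0,0],0.15],[-0.5,[0,0,0],0.22],[-1,[0,0,0],0.22],[-1,[0,0,0],0.22],[-1,[0,0,0],0.22],[-1,[0,0,0],0.22],[-1,[0,0,0],0.22]])

```text
time: 6.9
ee_pos: [516.7, 178.1, 58.8]
tool_rot: [3.142, 0.0, 0.886]
force: [0.7, 1.5, -2.8]
opening: 13.3
```

Feel: 14.9 at 1.116, 14.7 at 0.667, 13.3 at 0.886, so the flat is at ≈ 0.886. Now I grip harder and turn to 0.288.

Request:
move_arm(rows=[[-1,[0,0,0],0],[-1,[0,0,0],0],[-1,[0,0,0],-0.1],[-1,[0,0,0],-0.2],[-1,[0,0,0],-0.3],[-1,[0,0,0],-0.4],[-1,[0,0,0],-0.5],[-1,[0,0,0],-0.57]], force=30)

```text
time: 7.7
ee_pos: [516.4, 179.2, 58.8]
tool_rot: [-3.14, -0.0, 0.313]
force: [1.3, 3.1, -5.7]
opening: 13.0
```

Request:
move_arm(rows=[[-1,[0,0,0],-0.03],[-1,[0,0,0],-0.03],[-1,[0,0,0],-0.03],[-1,[0,0,0],-0.03]])

```text
time: 8.1
ee_pos: [516.3, 179.3, 58.8]
tool_rot: [-3.14, 0.0, 0.288]
force: [0.3, 5.0, -5.3]
opening: 13.2
```

Request:
move_arm(rows=[[-0.4,[0,0,0],0],[-0.4,[0,0,0],0],[-0.2,[0,0,0],0],[-0.2,[0,0,4],0],[0.2,[0,0,9],0],[0.2,[0,0,9],0],[0.2,[0,0,9],0]], force=20)

```text
time: 8.8
ee_pos: [517.7, 177.7, 149.9]
tool_rot: [3.141, -0.002, 0.286]
force: [0.2, -0.1, -0.2]
opening: 52.6
```

Run:
```python
from h import *
im=snap('wrist','w3'); s=ctrl.read_state(); print(s['ee_pos'],s['tool_rot'],s['force'])
u,v=proj('w3',[517,178.5,90]).astype(int); print(u,v,proj('w3',[517+72*.959,178.5+72*.284,66]))
a=cv2.cvtColor(im,cv2.COLOR_RGB2BGR)[110:290,230:470]; cv2.imwrite('pics/crop3.png',cv2.resize(a,(800,600),interpolation=cv2.INTER_CUBIC))
```

```text
[516.70963491 177.35545143 148.66015431] [3.14081174e+00 2.75515138e-04 2.85581928e-01] [-0.49847701  0.13469012 -0.65960443]
320 212 [410.76315201 201.46039997]
```

View pics/crop3.png

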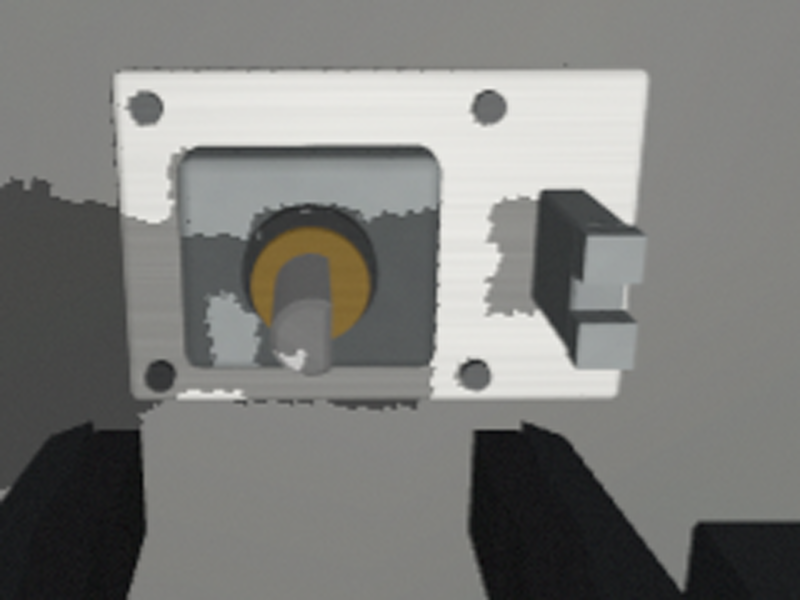

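Flat is parallel to the key post face and the plate edges run level in the tool frame, so the spindle is turned correctly. Spindle top centre ≈ (323,211), post top centre ≈ (413,200).

Run:
```python
from h import *
p=lambda x,y:(230+x/3.3333,110+y/3.3333)
print('axis',ray('w3',*p(311,336),90),'ring',ray('w3',*p(310,287),52),'post',ray('w3',*p(610,301),66)[:2]-72*np.array([.959,.284]))
print('plate',np.mean([ray('w3',*p(*q),12) for q in((114,71),(648,71),(618,396),(133,399))],0)[:2]-20*np.array([.959,.284]))
```

```text
axis [518.33185866 180.21075272  90.        ] ring [518.62637855 179.22343831  52.        ] post [518.3598992  179.91952539]
plate [518.49994545 179.85162833]
```

Request:
move_arm(rows=[[0.4,[-1,-34,1],1.32],[0.4,[-1,-34,1],1.32],[0.4,[-1,-34,1],1.32],[0.4,[-1,-34,1],1.32],[0.4,[-1,-34,1],1.32],[0.4,[-1,-34,1],1.32],[0.4,[-1,-34,1],1.32],[0.4,[-1,-34,1],1.32]])

```text
time: 9.65
ee_pos: [504.4, -169.7, 156.8]
tool_rot: [-3.138, 0.003, 1.44]
force: [-0.2, -0.7, 0.3]
opening: 61.5
```

Request:
move_arm(rows=[[0.4,[0,0,-3],0.2],[0.4,[0,0,-3],0.2],[0.4,[0,0,-3],0.2],[0.4,[0,0,-3],0.2],[0.4,[0,0,-3],0.2]])

```text
time: 10.15
ee_pos: [506.9, -161.7, 128.8]
tool_rot: [-3.141, 0.0, 1.643]
force: [-0.0, 0.3, 0.5]
opening: 61.7
```

Run:
```python
from h import *
im=snap('wrist','w4'); s=ctrl.read_state(); print(s['ee_pos'],s['tool_rot'])
u,v=proj('w4',[507,-161,26]).astype(int); print(u,v)
x0,y0=u-50,v-37
print(x0,y0); cv2.imwrite('pics/crop4.png',cv2.resize(cv2.cvtColor(im,cv2.COLOR_RGB2BGR)[y0:y0+75,x0:x0+100],(800,600),interpolation=cv2.INTER_CUBIC))
```

```text
[ 506.95284396 -161.77538726  128.97523335] [3.14147170e+00 2.05736891e-04 1.64288902e+00]
322 195
272 158
```

View pics/crop4.png

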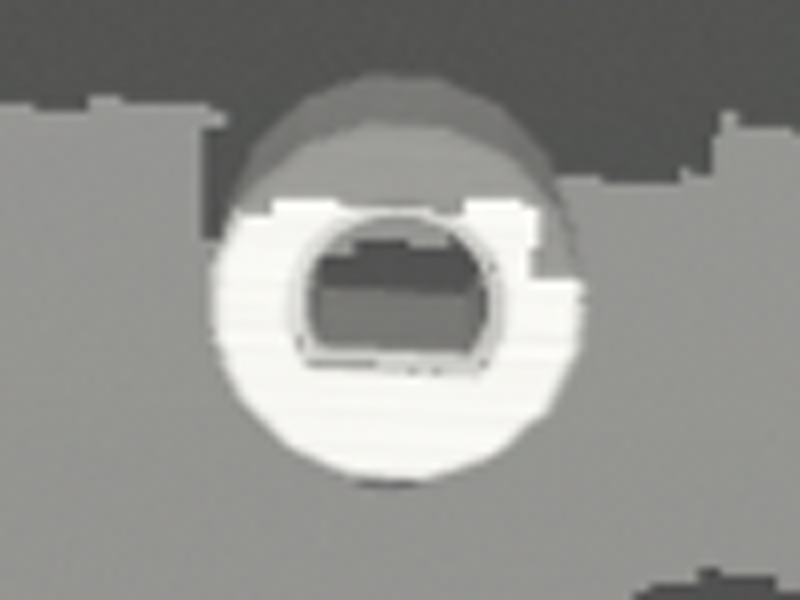

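Collar centred at crop (398,302), i.e. px (321.7,195.8), giving ≈ (507.5,-161). Its screw points to image bottom (+x), about 0.03 rad off the tool. Grasp.

Request:
move_arm(rows=[[0.4,[0.06,0.07,-5],-0.03],[0.4,[0.06,0.07,-10],-0.03],[0.4,[0.06,0.07,-12.5],-0.03],[0.4,[0.06,0.07,-12.5],-0.03],[-1,[0.06,0.07,-12.5],-0.03],[-1,[0.06,0.07,-12.5],-0.03],[-1,[0.06,0.07,-12.5],-0.03],[-1,[0.06,0.07,-12.5],-0.03]], force=40)

```text
time: 11.0
ee_pos: [507.7, -161.4, 4.3]
tool_rot: [3.141, 0.0, 1.613]
force: [-0.4, -0.7, 0.7]
opening: 39.4
```

Request:
move_arm(rows=[[-1,[0,0,0],0],[-1,[0,0,0],0],[-1,[0,0,0],0]])

```text
time: 11.3
ee_pos: [507.7, -161.4, 4.3]
tool_rot: [3.141, 0.0, 1.613]
force: [-0.0, 0.6, 5.5]
opening: 39.9
```

Request:
move_arm(rows=[[-1,[0,0,2],0],[-1,[0,0,7],0],[-1,[0,4,12],0.1],[-1,[1.07,9,12.5],0.2],[-1,[1.07,14,12.5],0.246],[-1,[1.07,19,12.5],0.246],[-1,[1.07,24,12.5],0.246],[-1,[1.07,29,12.5],0.246]])

```text
time: 12.1
ee_pos: [517.6, 119.0, 128.6]
tool_rot: [-3.141, 0.0, 1.859]
force: [1.0, -0.9, -2.1]
opening: 39.3
```

Request:
move_arm(rows=[[-1,[0,3,0],0],[-1,[0,5.1,0],0],[-1,[0,5.1,0],0],[-1,[0,5.1,0],0],[-1,[0,5.1,0],0],[-1,[0,5.1,0],0]])

```text
time: 12.7
ee_pos: [518.3, 166.7, 128.6]
tool_rot: [-3.141, 0.001, 1.857]
force: [-0.6, 0.5, -1.7]
opening: 39.3
```

Run:
```python
from h import *
im=snap('wrist','w5'); s=ctrl.read_state(); print(s['time'],s['ee_pos'],s['tool_rot'],s['opening'],s['force'])
h=s['ee_pos'][2]-4+26
u,v=proj('w5',[*s['ee_pos'][:2],h]).astype(int); print(u,v,proj('w5',[518.4,179.9,90]))
x0,y0=u-80,min(v-60,280); print(x0,y0)
cv2.imwrite('pics/crop5.png',cv2.resize(cv2.cvtColor(im,cv2.COLOR_RGB2BGR)[y0:y0+120,x0:x0+160],(800,600),interpolation=cv2.INTER_CUBIC))
```

```text
12.75 [518.33388046 166.92192853 128.69709867] [-3.14113548e+00  6.77992023e-04  1.85735583e+00] 38.91099028649922 [-0.93540584  0.40399331 -1.11907055]
322 276 [340.78103672 230.59600413]
242 216
```

View pics/crop5.png

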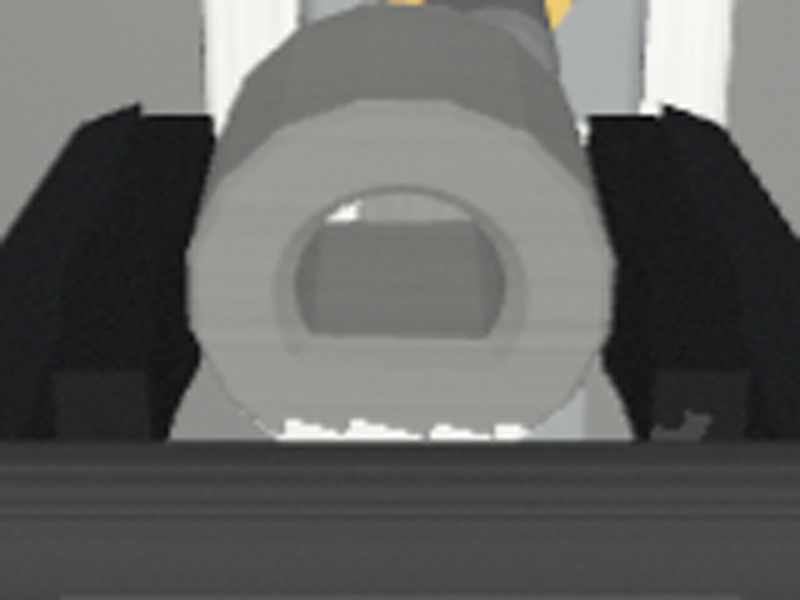

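Run:
```python
from h import *
s=ctrl.read_state(); T=Ro.from_euler('xyz',s['tool_rot']); e=s['ee_pos']
def pr(x,y,zu): # collar-ish tool-plane coords, zu height above TCP
    q=proj('w5',e+T.apply([x,y,-zu])); return ((q-[242,216])*5).round(0)
for n,p in(('outer top edge',(0,-20,21.7)),('L',(-20,0,21.7)),('R',(20,0,21.7)),('chamf circ back',(0,-12,21.7)),('bore circ back',(0,-10,19.7)),('flat top edge',(0,5.5,19.7)),('flat bottom',(0,5.5,-2.3)),('outer bottom edge back',(0,-20,-4.3))): print(n,pr(*p), pr(p[0],p[1]-1,p[2]))
```

```text
outer top edge [400. 108.] [400.  97.]
L [188. 301.] [187. 292.]
R [613. 301.] [613. 292.]
chamf circ back [400. 187.] [400. 177.]
bore circ back [400. 196.] [400. 186.]
flat top edge [400. 339.] [400. 330.]
flat bottom [400. 224.] [400. 216.]
outer bottom edge back [400.   1.] [400.  -7.]
```

Collar in hand is centred on the TCP within about 0.3 mm and square to the tool. Align over the axis, then lower.

Request:
move_arm(rows=[[-1,[0,1.3,0],0],[-1,[0,1.3,0],0],[-1,[0,1.3,-2],0],[-1,[0,1.3,-3],0],[-1,[0,1.3,-3],0],[-1,[0,1.3,-3],0]])

```text
time: 13.35
ee_pos: [518.1, 181.7, 99.0]
tool_rot: [-3.141, -0.0, 1.86]
force: [0.9, -0.1, -0.7]
opening: 39.3
```

Request:
move_arm(rows=[[-1,[0,0,-0.3],0],[-1,[0,0,-0.6],0],[-1,[0,0,-0.9],0],[-1,[0,0,-0.9],0],[-1,[0,0,-0.9],0]])

```text
time: 13.85
ee_pos: [518.2, 181.0, 89.7]
tool_rot: [-3.141, 0.001, 1.859]
force: [0.6, -1.4, -2.2]
opening: 39.3
```

Request:
move_arm(rows=[[-1,[0,-0.08,-0.4],0],[-1,[0,-0.08,-0.8],0],[-1,[0,-0.08,-1.2],0],[-1,[0,-0.08,-1.6],0],[-1,[0,-0.08,-2],0],[-1,[0,-0.08,-2.4],0],[-1,[0,-0.08,-2.8],0],[-1,[0,-0.08,-2.8],0]])

```text
time: 14.65
ee_pos: [517.9, 180.4, 61.3]
tool_rot: [-3.141, 0.0, 1.859]
force: [1.2, -1.9, -3.4]
opening: 39.7
```

Request:
move_arm(rows=[[-1,[0,0,0],0],[-1,[0,0,-0.3],0],[-1,[0,0,-0.5],0],[-1,[0,0,-0.7],0],[-1,[0,0,-0.9],0],[-1,[0,0,-0.9],0],[-1,[0,0,-0.9],0]], force=55)

```text
time: 15.35
ee_pos: [518.3, 180.7, 53.1]
tool_rot: [3.141, 0.0, 1.859]
force: [-0.4, -2.6, 4.4]
opening: 39.4
```

Request:
move_arm(rows=[[-1,[0,0,-0.1],0],[-1,[0,0,-0.1],0],[-1,[0,0,-0.1],0],[-1,[0,0,-0.1],0]])

```text
time: 15.75
ee_pos: [518.3, 180.7, 52.2]
tool_rot: [3.141, 0.0, 1.859]
force: [0.0, -1.8, 6.2]
opening: 39.4
```

Request:
move_arm(rows=[[-1,[0,0,-0.1],0],[-1,[0,0,-0.1],0],[-1,[0,0,-0.1],0],[-1,[0,0,-0.1],0]])

```text
time: 16.15
ee_pos: [518.3, 180.7, 51.3]
tool_rot: [3.141, 0.0, 1.859]
force: [0.2, -2.9, 6.4]
opening: 39.1
```

Request:
move_arm(rows=[[-1,[0,0,-0.1],0],[-1,[0,0,-0.1],0],[-1,[0,0,-0.1],0],[-1,[0,0,-0.1],0]])

```text
time: 16.55
ee_pos: [518.4, 180.8, 51.1]
tool_rot: [3.141, 0.001, 1.859]
force: [-2.7, -3.6, 15.8]
opening: 39.2
```

Stop reached: force jumped while z stayed at 51.1. A touch more push, then a check picture.

Request:
move_arm(rows=[[-1,[0,0,-0.05],0],[-1,[0,0,-0.05],0],[-1,[0,0,-0.05],0],[-1,[0,0,-0.05],0],[-1,[0,0,-0.05],0]])

```text
time: 17.05
ee_pos: [518.4, 180.7, 51.0]
tool_rot: [3.141, 0.001, 1.859]
force: [-5.0, -5.8, 21.5]
opening: 39.3
```

Run:
```python
from h import *
im=snap('wrist','w6'); i2=snap('scene','s2'); s=ctrl.read_state(); print(s['time'],s['ee_pos'],s['tool_rot'],s['opening'],s['force'],s['torque'])
f=lambda x:cv2.resize(cv2.cvtColor(x,cv2.COLOR_RGB2BGR),(400,400),interpolation=cv2.INTER_CUBIC)
cv2.imwrite('pics/crop6.png',np.hstack([f(im[200:320,262:382]),f(i2[140:220,350:430])]))
T=Ro.from_euler('xyz',s['tool_rot']); e=s['ee_pos']
for n,p in(('flat top',(0,5.5,19.7)),('outer top',(0,-20,21.7)),('spindle top',(0,0,38.9))): print(n,((proj('w6',e+T.apply([p[0],p[1],-p[2]]))-[262,200])*400/120).round())
```

```text
17.15 [518.42141322 180.76862956  50.99780498] [3.14087371e+00 1.23112285e-03 1.85942120e+00] 39.259030362651075 [-4.5067853  -4.69876585 20.34043293] [-0.99187623  0.79192329 -0.03749027]
flat top [199. 279.]
outer top [199. 124.]
spindle top [199. 330.]
```

View pics/crop6.png

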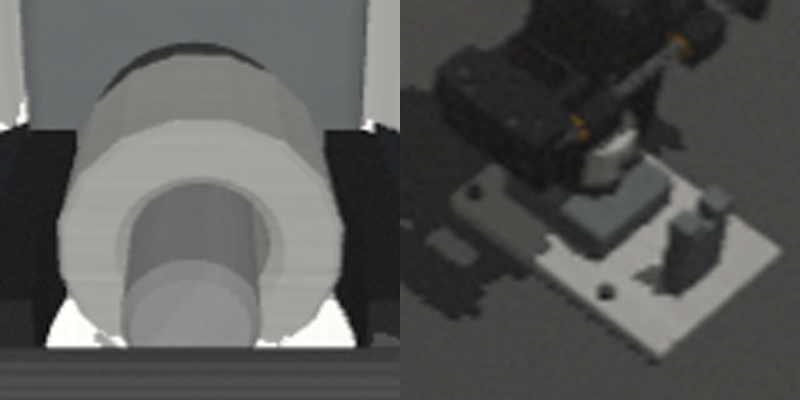

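Left: the spindle comes up through the bore, and the collar's top back edge at ≈ (200,120) is close to the predicted (199,124), so it did not slip. It sits just above the neck with no brass showing. Right: the gripper holds the collar on the block, with its screw side to the post.

```bash
python3 -c "
from rig import ctrl
print(ctrl.hand_in())"
```

```text
the job is handed in; nothing more can be done
None
```

I turned the spindle so its flat faces the key guide. The aluminium collar is over it, held fully down with its set screw toward the notch. I handed in at about 17 s of the 56 s allowed.

- **Flat found by feel:** light pinches read 14.9 mm and 14.7 mm either side and 13.3 mm between them, putting the flat at a bearing of about 0.886 rad. I then gripped at 30 N and turned it to 0.288 rad, the drive's bearing measured in the pictures. The picture afterwards showed the flat parallel to the key post.
- **Collar fitted:** it slid on with only a few newtons of resistance. At the stop, the last 1 mm of commanded travel gave only 0.2 mm of movement while the push rose from 6 to 16 N. I finished at about 20 N down with a 55 N grip. The tool is at z = 51.0 mm, which puts the collar's underside at about 46.7 mm (47 mm expected).
- **Last picture:** the spindle stands up through the bore, the collar has not slipped in the fingers, and no brass ring shows.

**Small disagreements:**
- The tool sits about 0.9 mm in y from the axis I measured, within the bore clearance, with a side force of about 6 N.
- The set screw itself is out of sight in the last picture. Its direction comes from the in-hand picture and the tool angle (1.859 rad, aimed at 1.859).

I did not touch the rack, jar, phone or purple look-alike.

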